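Change over the part in a pedal-lid drying box

ROBOT

A 6-joint arm with a two-finger parallel gripper is mounted at the origin on the work surface. World frame = base frame: x ahead of the robot, y to its left, z up, the work surface at z = 0. Lengths are in mm, angles in rad, forces in N, time in s.
With the tool pointing down it reaches from about 350 to 775 mm from the base axis. Payload 7.3 kg.
Tool frame: the origin (TCP) lies at the centre of the arm's flange, where the gripper is bolted on; the fingertips stand 178 mm ahead of it and the grasp point (between the pads) lies 159 mm ahead of it; z points along the fingers, y is the direction in which the jaws open and shut (so a half turn about z gives the same grasp; the last joint's range is limited). The gripper opens to 92 mm and grips with 3 to 60 N. Pads are 19 mm wide; open, the fingers measure 130 mm over their backs; the gripper's body (75 mm by 190 mm) begins 47 mm behind the grasp point.
Start: joints at [-0.146, 0.342, 1.524, -0, 1.275, -0.146], TCP at [525.003, 0.022, 404.741] pointing down, gripper open.
Joint ranges: [-2.53, 2.53], [-0.77, 2.02], [0.04, 2.7], [-1, 4.14], [0.28, 2.66], [-3.11, 3.11]. Speed limits (rad/s): [2.57, 2.57, 3.14, 3.14, 3.14, 3.14].

INTERFACE

Orientations are given as [roll, pitch, yaw] about the fixed x, y, z axes, in that order (R = Rz(yaw) Ry(pitch) Rx(roll)).
In Python, from plant import get_obs, capture, close_job gives the robot as it stands. The module is installed in compiled form; this text tells all that it offers.
- The arm moves only by the shell command python3 -m pendant 'ROWS'. ROWS is JSON, a list of rows, each a list of 3 entries, a list of its own where there are three numbers: the shift along the tool's x, y, z in m, then the turn, a rotation vector about the tool's x, y, z in rad, then the finger opening in m, from 0 to 0.0918. In form: [[[tx, ty, tz], [wx, wy, wz], fingers], ...]. A call has 1 to 10 rows; each row is the pose to reach, as a shift and turn from the pose commanded when the call began, along the tool's axes at that moment; what a row does not reach only later rows make up. A row lasts 1/12 s, in which the tool goes at most 41.7 mm and 7.16 degrees, less where a joint would pass 70% of its speed; a pose out of reach is approached as far as the arm can. A call with a gripper value outside its range is refused whole. The fingers move at their own pace and stop on an object; the grip force is fixed at half the most. Time passes only in rows, so rows that repeat a pose let the fingers close. It gives the time, the measured TCP pose, the force and the opening at its end, in the units of the state.
- get_obs(): the state, without advancing time (a new reading comes with each control period).
- capture(name): name is "scene" or "side" or "wrist"; returns a dict with "color" (480x640x3 uint8, red, green, blue), "mtx" (3x3 intrinsics, pixels), "rvec" (rotation vector, rad) and "tvec" (3), from world to camera coordinates, as OpenCV has them. Camera axes: x right, y down, z forward; pixel columns grow to the right and rows downward; lengths in mm; the calibration is good to about 2 mm. A picture is of the moment at which its call begins. There is no depth.
- close_job(): hands the job in, once; it reports no verdict.
The state is a dict: "time": time; "joint_positions": joint angles; "dq": joint speeds; "tau": joint torques, N m; "tool_pos": TCP position; "tcp_rot": TCP orientation; "contact_force": force on the tool from outside, world axes, zero at the start; "moment": the same for the moment, N m; "grip_width": finger opening in mm.
Only numpy, scipy, OpenCV 4.12 (cv2) and the standard library are available. Lean on these libraries where they do the work, as an engineer would, in place of code of your own. Each camera call takes 0.05 s, during which the arm holds its last target. There are 200 camera calls.

TASK

Press the pedal of the drying box right down so that its lid stands open, lift out the connecting rod and lay it flat in the steel tray. Then lay the caliper bracket from the cardboard sheet flat on the floor of the box, and ease the pedal back up slowly until the lid is fully shut, without letting it slam. Move the lid only by its pedal, never by touching the lid itself, and leave the other parts on the bench where they are.

Things in the scene. Friction and masses are not known exactly. Their poses are not given: they have to be found in the camera images.
- box: Grey steel drying box, fixed, 190 (x) x 170 (y) mm, walls 5 mm, rim 125 mm above the bench. Origin: centre of its underside, on the bench. Its -x side is the front, where the pedal sticks out; the lid is hinged on the back (+x) rim. Inner floor 75 mm above the bench: the compartment is 180 x 160 mm, 50 mm deep, with room for one part. Place and yaw (up to 0.25 rad) vary.
- box_floor (a point): Centre of the box's inner floor, 75 mm above the bench.
- pedal (a joint): Pedal lever angle (rad): 0 = fully up (lid shut), 0.40 = fully down (lid open), a stop at each end. Its level axis runs along the box's y, 55 mm above the bench, 30 mm in front of the box's centre. Linked to the lid (lid angle = 4.25 x pedal angle). Friction and a balancing spring keep both wherever they are left. Moving it takes about 2 to 6 N at the tread.
- tread (a point): Centre of the black rubber tread at the pedal's free end: a plate 45 (box x) x 40 (box y) x 12 mm, about 167 mm in front of the box's centre, 140 mm from the pedal's axis. Its centre is 83 mm above the bench when up, 27 mm when down; it tilts 0.2 rad nose-up to 0.2 nose-down. Press it from above; to raise it, pinch it from above across its 40 mm width, or lift it from below.
- lid: Aluminium lid, 196 x 178 mm, about 10 mm thick; shut it lies level, open it stands 1.70 rad from there (just past upright). Origin at its hinge, over the middle of the box's back rim, 125 mm above the bench; shut, its own -x axis runs forward over the box. Open, it stands up behind the compartment to 322 mm above the bench.
- rod: Plain steel connecting rod, 152 mm long, 24 mm thick, lying flat along the box's x under the shut lid at first. Origin: underside, on the shank. Its x runs along it: big ring (62 mm, 78 mm wide over two bolt bosses) centred at x = -45 mm, small ring (36 mm) at x = +58 mm, shank 22 mm wide (y) from x = -14 to +40 mm. 0.3 to 0.65 kg, heavier at the big ring; grip the shank from above near x = 0.
- bracket: Plain dark iron caliper bracket, U-shaped from above, 24 mm thick, lying flat on the cardboard sheet at first. Origin: underside, middle of the straight back bar, which is 130 mm long (x) and 24 mm wide (y); at each end an arm 22 mm wide reaches to y = -46 mm, 86 mm apart. Grip the bar from above across its 24 mm at the origin. 0.35 to 0.7 kg.
- tray: Open steel tray, fixed, 230 (x) x 180 (y) mm, 25 mm high, walls and floor 4 mm, empty. Origin: centre of its underside on the bench. To the left or the right of the box.
- mat: Brown cardboard sheet, fixed, 240 x 220 mm, 4 mm thick, on the other side of the box. Origin: centre of its underside. The bracket and a brake pad lie on it.
- pad: Bystander: brake pad, a plain plate 120 x 50 x 16 mm lying flat on the cardboard sheet about 105 mm from the bracket's bar. Origin: centre of its underside.
- pulley: Bystander: grooved steel idler pulley, 68 mm diameter, 26 mm high, lying flat on the bench in front of the box, 110 mm to the left (box +y) of the pedal. Origin: centre of its underside.
- filter: Bystander: white canister oil filter, 76 mm diameter, 90 mm tall, standing beyond the left side of the box. Origin: centre of its underside.
- piston: Bystander: aluminium engine piston, 80 mm diameter, 62 mm tall, standing beyond the right side of the box. Origin: centre of its underside.
- bush: Bystander: dark steel bush standing upright, 64 mm diameter, 50 mm tall, at the right of the bench. Origin: centre of its underside.
Not all that is in view belongs to the job. Leave any orange or purple look-alike of the bracket alone.

How it is judged:
By the outcome, as a careful person would: the job done as asked, in the order asked, and still so for the second after the job is handed in, with the robot touching nothing.
It also fails if it takes over 72 s, if anything falls off the work surface, if the arm or the gripper's body presses on something with over 40 N, if the wrist force passes 120 N, or if a joint passes its speed limit or range.

## Working session

There is one attempt and no reset: what is moved stays moved. The work goes in short steps, Python scripts to look and compute and a shell command to move; the robot and the scene stay as the last step left them, time stands still between calls to the robot, and variables do not carry over. Pictures are saved under pics/ and viewed, about 8 in all and at most 12, crops included, and the job is handed in when it is done.

```bash
mkdir -p pics; cat > h.py <<'E'
import numpy as np, cv2
from plant import get_obs, capture
from scipy.spatial.transform import Rotation as R
def snap(name,fn,save=True):
    c=capture(name); c['P']=(np.array(c['mtx'],float),cv2.Rodrigues(np.array(c['rvec'],float))[0],np.array(c['tvec'],float).ravel())
    if save: cv2.imwrite(fn,c['color'][:,:,::-1])
    np.savez(fn+'.npz',K=c['P'][0],R=c['P'][1],t=c['P'][2]); return c
def load(fn):
    d=np.load(fn+'.npz'); return d['K'],d['R'],d['t']
def pix2w(P,u,v,z):
    K,Rm,t=P; d=Rm.T@np.linalg.inv(K)@np.array([u,v,1.]); o=-Rm.T@t
    return o+d*(z-o[2])/d[2]
def w2pix(P,X):
    K,Rm,t=P; p=K@(Rm@np.array(X,float)+t); return p[:2]/p[2]
def st():
    o=get_obs(); print({k:np.round(o[k],3).tolist() for k in('time','tool_pos','tcp_rot','contact_force','grip_width','joint_positions')}); return o
def goto(x,y,zgrasp,jawyaw,tilt=None):
    """shift/turn for tool down, jaws' y axis along world angle jawyaw (mod pi), grasp point at x,y,zgrasp (mm)"""
    o=get_obs(); p=np.array(o['tool_pos']); M=R.from_euler('xyz',o['tcp_rot']).as_matrix()
    best=None
    for a in(jawyaw,jawyaw+np.pi):
        Y=np.array([np.cos(a),np.sin(a),0]); Z=np.array([0,0,-1.]); X=np.cross(Y,Z)
        w=R.from_matrix(M.T@np.c_[X,Y,Z]).as_rotvec()
        if best is None or np.linalg.norm(w)<np.linalg.norm(best): best=w
    d=M.T@(np.array([x,y,zgrasp+159])-p)/1000
    print('shift',np.round(d,4).tolist(),'turn',np.round(best,4).tolist())
E
python3 - <<'E'
from h import *
st()
for n in('scene','side'): snap(n,f'pics/{n}0.png')
E
```

```text
{'time': 0.0, 'tool_pos': [524.857, 0.039, 404.038], 'tcp_rot': [-3.14, -0.0, 1.571], 'contact_force': [0.569, 0.893, -0.469], 'grip_width': 91.976, 'joint_positions': [-0.146, 0.343, 1.525, -0.0, 1.275, -0.146]}
```

View pics/scene0.png

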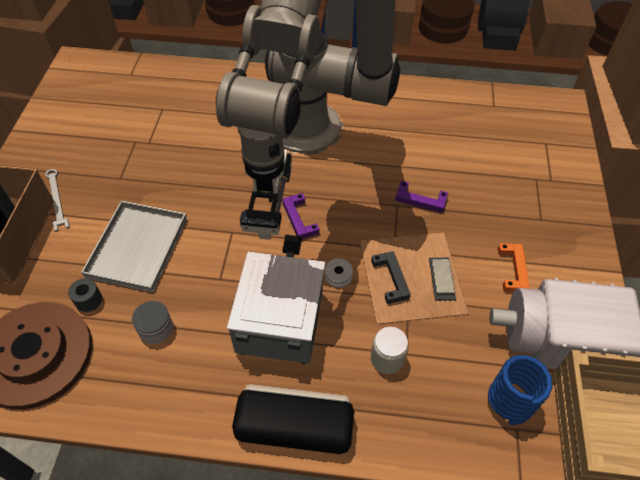

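View pics/side0.png

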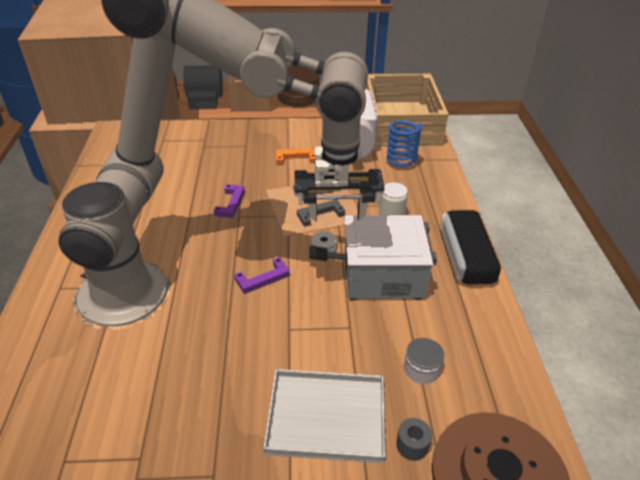

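Scene view: the dark bracket on the cardboard is at (391,277). Look-alikes are purple at (300,215) and (422,197), and orange at (514,266). The pad is at (442,278), box lid at (278,295), tread at (292,243), tray at (136,245), pulley at (339,272). I choose the dark one on the sheet and check it in an enlarged crop.

```bash
python3 - <<'E'
import cv2
a=cv2.imread('pics/scene0.png')
cv2.imwrite('pics/c1.png',cv2.resize(a[220:370,220:480],None,fx=3,fy=3,interpolation=cv2.INTER_CUBIC))
E
```

```text
(no output)
```

View pics/c1.png

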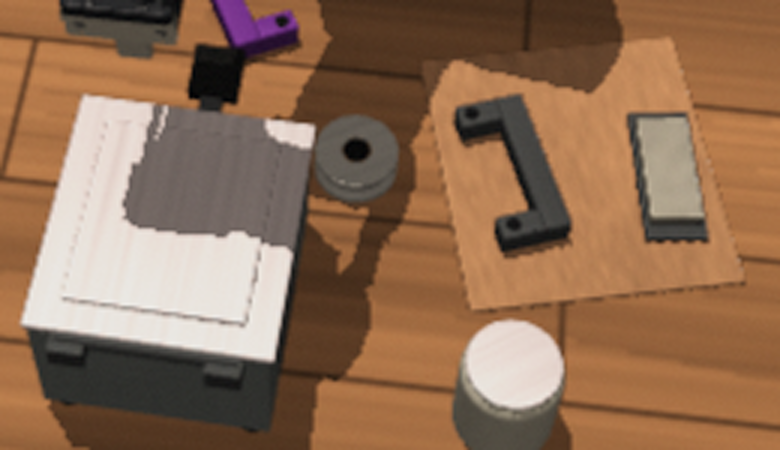

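The crop confirms the dark U bracket on the sheet: bar outer edge from (521,95) to (569,226), arms pointing left. The lid corners are at (82,96), (315,124), (275,362) and (22,325), the tread at (217,72).

```bash
python3 - <<'E'
from h import *
P=load('pics/scene0.png')
f=lambda u,v,z:pix2w(P,220+u/3,220+v/3,z).round(1)
L=[f(*p,134) for p in((82,96),(315,124),(275,362),(22,325))]
print('lid',*L,'len',[round(float(np.linalg.norm(L[i]-L[(i+1)%4])),1) for i in range(4)])
c=np.mean(L,0);x=(L[3]+L[2]-L[0]-L[1]);y=(L[1]+L[2]-L[0]-L[3]);print(c,np.arctan2(x[1],x[0]),np.arctan2(-y[0],y[1]))
print('tread',f(217,70,89))
B=[f(*p,28) for p in((521,95),(569,226),(458,107),(498,237))]
print('br',*B,[np.linalg.norm(B[0]-B[1]).round(1),np.linalg.norm(B[2]-B[3]).round(1),np.linalg.norm(B[0]-B[2]).round(1)])
T=[pix2w(P,*p,25).round(1) for p in((122,203),(187,210),(152,290),(85,275))];print('tray',*T,np.mean(T,0))
print('pulley',f(356,152,26),'filter',f(513,364,90),'mat',f(425,60,4),f(672,38,4),f(745,283,4),f(470,308,4))
print('purple',pix2w(P,300,215,24),'piston',pix2w(P,152,318,62),'bush',pix2w(P,85,290,50))
E
```

```text
lid [554.2 -51.1 134. ] [557.7 124.8 134. ] [753.4 119.8 134. ] [746.9 -56.2 134. ] len [175.9, 195.8, 176.1, 192.8]
[653.05   34.325 134.   ] -0.025998260389613982 -0.02840951838433606
tread [486.9  39.8  89. ]
br [438.5 283.3  28. ] [558.4 326.4  28. ] [456.8 232.7  28. ] [575.1 271.8  28. ] [np.float64(127.4), np.float64(124.6), np.float64(53.8)]
tray [ 369.4 -429.3   25. ] [ 371.2 -255.1   25. ] [ 616.7 -277.8   25. ] [ 595.7 -448.8   25. ] [ 488.25 -352.75   25.  ]
pulley [509.3 154.1  26. ] filter [713.2 283.8  90. ] mat [395.6 202.4   4. ] [346.3 411.1   4. ] [578.6 467.4   4. ] [626.8 255.3   4. ]
purple [350.48594844  37.86862222  24.        ] piston [ 707.204765  -243.3617088   62.       ] bush [ 649.42224996 -421.48653094   50.        ]
```

```bash
python3 - <<'E'
from h import *
goto(484,39,130,np.pi/2-0.027)
E
```

```text
shift [0.0389, -0.0408, 0.1152] turn [-0.0009, -0.0011, -1.5438]
```

```bash
python3 -m pendant '[[[0.039,-0.041,0.03],[0,0,-1.544],0],[[0.039,-0.041,0.03],[0,0,-1.544],0],[[0.039,-0.041,0.03],[0,0,-1.544],0],[[0.039,-0.041,0.03],[0,0,-1.544],0],[[0.039,-0.041,0.06],[0,0,-1.544],0],[[0.039,-0.041,0.09],[0,0,-1.544],0],[[0.039,-0.041,0.115],[0,0,-1.544],0],[[0.039,-0.041,0.115],[0,0,-1.544],0],[[0.039,-0.041,0.115],[0,0,-1.544],0],[[0.039,-0.041,0.115],[0,0,-1.544],0]]' 
python3 - <<'E'
from h import *
goto(484,39,130,np.pi/2-0.027)
E
```

```text
time: 0.93
tool_pos: [483.8, 39.0, 288.8]
tcp_rot: [-3.141, -0.002, 2.827]
contact_force: [0.8, 0.0, 0.0]
grip_width: 29.8
shift [-0.0002, 0.0, -0.0002] turn [-0.0002, -0.002, -0.2876]
```

```bash
python3 -m pendant '[[[0,0,0],[0,0,-0.288],0],[[0,0,0.005],[0,0,-0.288],0],[[0,0,0.01],[0,0,-0.288],0],[[0,0,0.014],[0,0,-0.288],0],[[0,0,0.018],[0,0,-0.288],0],[[0,0,0.021],[0,0,-0.288],0],[[0,0,0.024],[0,0,-0.288],0],[[0,0,0.027],[0,0,-0.288],0],[[0,0,0.030],[0,0,-0.288],0],[[0,0,0.033],[0,0,-0.288],0]]' 
python3 -m pendant '[[[0,0,0.003],[0,0,0],0],[[0,0,0.006],[0,0,0],0],[[0,0,0.009],[0,0,0],0],[[0,0,0.012],[0,0,0],0],[[0,0,0.015],[0,0,0],0],[[0,0,0.018],[0,0,0],0],[[0,0,0.021],[0,0,0],0],[[0,0,0.024],[0,0,0],0],[[0,0,0.027],[0,0,0],0],[[0,0,0.03],[0,0,0],0]]'
```

```text
time: 1.77
tool_pos: [483.9, 39.0, 256.5]
tcp_rot: [3.142, -0.0, 3.109]
contact_force: [-1.2, -1.0, 2.9]
grip_width: 0.3
time: 2.6
tool_pos: [484.1, 39.0, 226.4]
tcp_rot: [-3.142, 0.0, 3.109]
contact_force: [-0.5, 0.8, 2.1]
grip_width: 0.1
```

```bash
python3 - <<'E'
from h import *
st()
c=snap('scene','pics/s1.png'); a=cv2.imread('pics/s1.png')
cv2.imwrite('pics/c2.png',cv2.resize(a[190:370,200:400],None,fx=3,fy=3,interpolation=cv2.INTER_CUBIC))
E
```

```text
{'time': 2.6, 'tool_pos': [484.065, 39.009, 226.383], 'tcp_rot': [-3.142, 0.0, 3.109], 'contact_force': [-0.499, 0.76, 2.075], 'grip_width': 0.141, 'joint_positions': [-0.078, 0.501, 1.852, 0.0, 0.789, -1.616]}
```

View pics/c2.png

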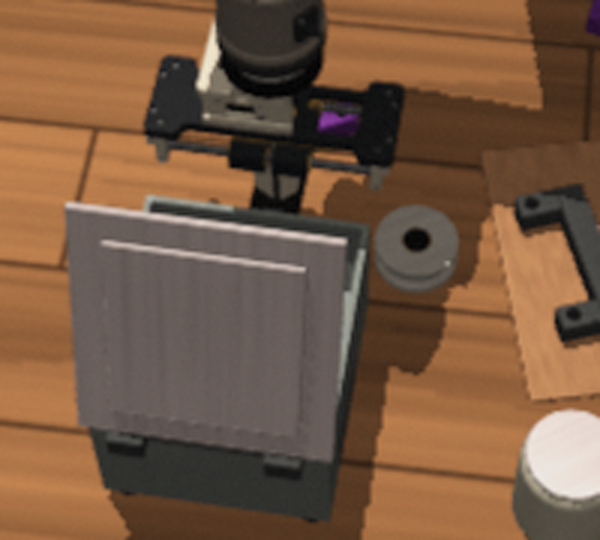

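The lid is opening under the press; its top edge runs (68,205)–(347,240) in the crop. I carry on down to the stop.

```bash
python3 -m pendant '[[[0,0,0.003],[0,0,0],0],[[0,0,0.006],[0,0,0],0],[[0,0,0.009],[0,0,0],0],[[0,0,0.011],[0,0,0],0],[[0,0,0.013],[0,0,0],0],[[0,0,0.0145],[0,0,0],0]]';python3 -m pendant '[[[0,0,0.001],[0,0,0],0],[[0,0,0.002],[0,0,0],0]]'; python3 -m pendant '[[[0,0,0.001],[0,0,0],0],[[0,0,0.001],[0,0,0],0]]'
```

```text
time: 3.15
tool_pos: [484.2, 39.0, 212.4]
tcp_rot: [-3.142, 0.001, 3.109]
contact_force: [-3.7, -0.4, 17.5]
grip_width: 0.6
time: 3.32
tool_pos: [484.1, 39.1, 212.0]
tcp_rot: [-3.141, 0.001, 3.109]
contact_force: [-8.8, 0.5, 32.8]
grip_width: 0.6
time: 3.48
tool_pos: [484.0, 39.1, 212.0]
tcp_rot: [-3.141, 0.002, 3.109]
contact_force: [-8.3, 0.1, 30.8]
grip_width: 0.5
```

```bash
python3 -m pendant '[[[0,0,-0.02],[0,0,0],0.05],[[0,0,-0.06],[0,0,0],0.05],[[0,0,-0.1],[0,0,0],0.05],[[0,0,-0.14],[0,0,0],0.05],[[-0.04,0,-0.18],[0,0,0],0.05],[[-0.08,0,-0.2],[0,0,0],0.05],[[-0.11,0,-0.2],[0,0,0],0.05],[[-0.11,0,-0.2],[0,0,0],0.05]]'
python3 - <<'E'
from h import *
snap('wrist','pics/w1.png')
E
```

```text
time: 4.15
tool_pos: [598.5, 34.9, 411.1]
tcp_rot: [-3.141, 0.008, 3.108]
contact_force: [-2.3, 0.4, -0.8]
grip_width: 47.8
```

View pics/w1.png

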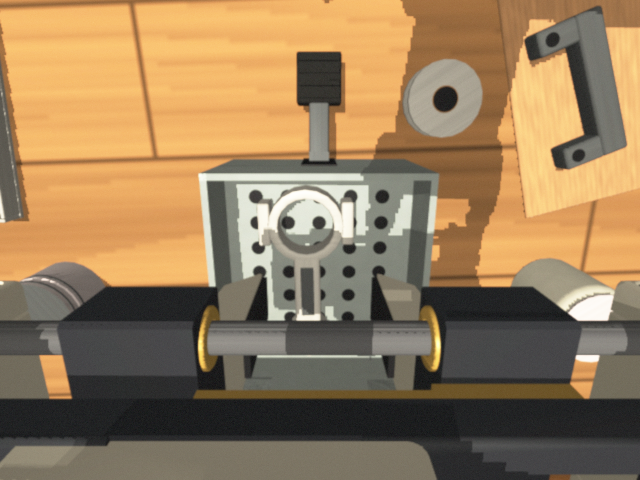

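The wrist view shows the open box with the rod's big ring at (307,224), nearest the pedal, its shank running down to (309,312), and the tread down at (319,79). The small ring is hidden by the gripper.

```bash
python3 - <<'E'
from h import *
a=cv2.imread('pics/w1.png')
cv2.imwrite('pics/c3.png',cv2.resize(a[150:340,190:450],None,fx=3,fy=3,interpolation=cv2.INTER_CUBIC))
P=load('pics/w1.png')
f=lambda u,v,z:pix2w(P,u,v,z).round(1)
print('rim front',f(201,174,125),f(437,174,125),'ring',f(307,224,99),'tread',f(319,78,33))
E
```

```text
rim front [556.3 -46.3 125. ] [561.8 120.4 125. ] ring [602.2  26.   99. ] tread [486.2  39.5  33. ]
```

View pics/c3.png

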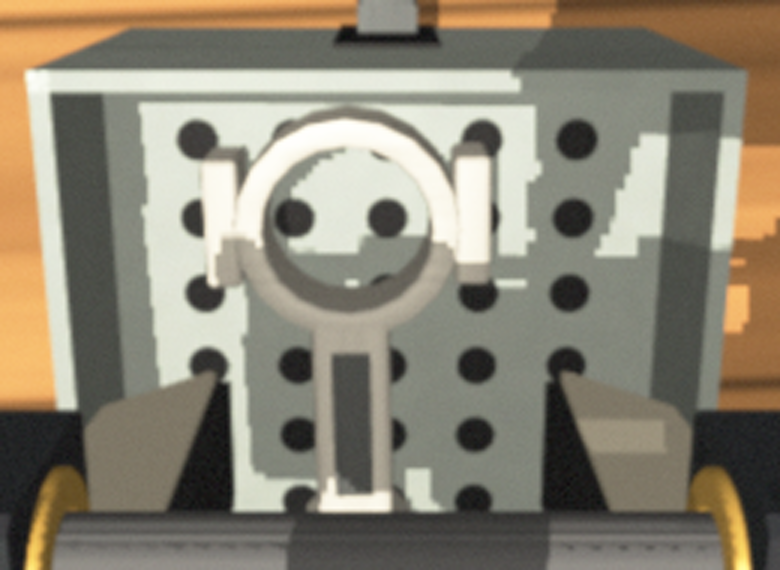

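```bash
python3 - <<'E'
from h import *
P=load('pics/w1.png')
f=lambda u,v,z=99:pix2w(P,190+u/3,150+v/3,z)
r=f(347.5,222);a=f(351,350);b=f(355.5,490);print(r,a,b)
print('width',f(455+37,215)-f(203,215),f(388,350)-f(313,350),f(347,118)-f(347,327))
d=b-r;yaw=np.arctan2(d[1],d[0]);print('yaw',yaw)
g=r+45*np.array([np.cos(yaw),np.sin(yaw),0]);print('origin',g)
goto(g[0]+1,g[1],88,yaw+np.pi/2)
E
```

```text
[602.17673489  25.04363929  99.        ] [639.00639825  24.44031958  99.        ] [682.35245402  23.92455269  99.        ]
width [ 2.54236836 77.49607308  0.        ] [ 6.83626972e-01  2.08510049e+01 -5.68434189e-14] [-58.11853147   2.49712775   0.        ]
yaw -0.013957017814530086
origin [647.172352    24.41559388  99.        ]
shift [-0.0513, -0.0089, 0.1625] turn [-0.0001, 0.0031, -0.0192]
```

```bash
python3 -m pendant '[[[-0.03,-0.009,0],[0,0,-0.018],0.05],[[-0.051,-0.009,0.02],[0,0,-0.018],0.05],[[-0.051,-0.009,0.05],[0,0,-0.018],0.05],[[-0.051,-0.009,0.08],[0,0,-0.018],0.05],[[-0.051,-0.009,0.1],[0,0,-0.018],0.05],[[-0.051,-0.009,0.1],[0,0,-0.018],0.05]]'
python3 - <<'E'
from h import *
st();goto(648.2,24.4,97,np.pi/2-.014)
E
```

```text
time: 4.7
tool_pos: [642.4, 24.9, 303.2]
tcp_rot: [3.141, -0.012, 3.127]
contact_force: [-0.4, 0.6, -0.2]
grip_width: 49.8
{'time': 4.7, 'tool_pos': [642.352, 24.883, 303.171], 'tcp_rot': [3.141, -0.012, 3.127], 'contact_force': [-0.363, 0.557, -0.244], 'grip_width': 49.817, 'joint_positions': [-0.08, 0.646, 1.305, 0.0, 1.203, -1.636]}
shift [-0.0064, -0.0004, 0.0471] turn [0.0008, -0.0118, -0.0008]
```

```bash
python3 -m pendant '[[[-0.003,0,0.01],[0,0,0],0.05],[[-0.003,0,0.02],[0,0,0],0.05],[[-0.003,0,0.027],[0,0,0],0.05],[[-0.003,0,0.027],[0,0,0],0.05]]'
python3 - <<'E'
from h import *
goto(648.2,24.4,97,np.pi/2-.014)
E
```

```text
time: 5.03
tool_pos: [647.3, 24.7, 281.2]
tcp_rot: [3.142, -0.002, 3.127]
contact_force: [-0.5, -0.2, -0.7]
grip_width: 50.1
shift [-0.001, -0.0003, 0.0252] turn [0.0001, -0.0015, -0.0007]
```

```bash
python3 -m pendant '[[[-0.001,0,0.01],[0,0,0],0.05],[[-0.001,0,0.018],[0,0,0],0.05],[[-0.001,0,0.024],[0,0,0],0.05],[[-0.001,0,0.025],[0,0,0],0.05],[[-0.001,0,0.025],[0,0,0],0.0],[[-0.001,0,0.025],[0,0,0],0],[[-0.001,0,0.025],[0,0,0],0],[[-0.001,0,0.025],[0,0,0],0],[[-0.001,0,0.025],[0,0,0],0]]'
python3 -m pendant '[[[0,0,-0.004],[0,0,0],0],[[0,0,-0.014],[0,0,0],0],[[0,0,-0.029],[0,0,0],0],[[0,0,-0.044],[0,0,0],0],[[0,0,-0.06],[0,0,0],0],[[0,0,-0.08],[0,0,0],0],[[0,0,-0.1],[0,0,0],0],[[0,0,-0.11],[0,0,0],0],[[0,0,-0.11],[0,0,0],0]]'
python3 - <<'E'
from h import *
snap('wrist','pics/w2.png');snap('side','pics/sd2.png')
goto(488,-353,200,np.pi/2-0.09)
E
```

```text
time: 5.78
tool_pos: [648.7, 24.4, 257.7]
tcp_rot: [-3.141, 0.001, 3.127]
contact_force: [-0.2, 0.6, 1.6]
grip_width: 21.9
time: 6.53
tool_pos: [648.9, 24.8, 370.3]
tcp_rot: [-3.141, 0.005, 3.127]
contact_force: [0.7, -0.4, -4.9]
grip_width: 21.8
shift [0.1548, -0.3801, 0.0077] turn [0.0001, -0.0008, 0.0752]
```

View pics/sd2.png

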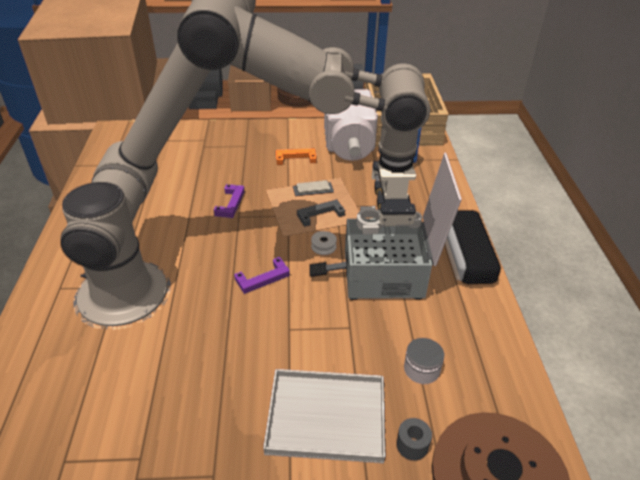

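The rod is held above the open box at (370,215). The tray's rim corners are at (275,371), (383,374), (386,459) and (265,453).

```bash
python3 - <<'E'
from h import *
P=load('pics/sd2.png')
T=[pix2w(P,*p,25).round(1) for p in((275,371),(383,374),(386,459),(265,453))];print('tray',*T,np.mean(T,0))
x=T[1]+T[2]-T[0]-T[3];print(np.arctan2(x[1],x[0]),[np.linalg.norm(T[i]-T[i-1]) for i in range(4)])
E
python3 -m pendant '[[[0.01,-0.025,0],[0,0,0.01],0],[[0.02,-0.06,0],[0,0,0.03],0],[[0.035,-0.095,0],[0,0,0.05],0],[[0.05,-0.13,0],[0,0,0.07],0],[[0.065,-0.165,0],[0,0,0.075],0],[[0.08,-0.2,0],[0,0,0.075],0],[[0.1,-0.235,0.0],[0,0,0.075],0],[[0.12,-0.27,0],[0,0,0.075],0],[[0.135,-0.305,0.0],[0,0,0.075],0],[[0.15,-0.335,0],[0,0,0.075],0]]'
python3 -m pendant '[[[0.005,-0.025,0],[0,0,0],0],[[0.005,-0.04,0],[0,0,0],0],[[0.005,-0.044,0.0],[0,0,0],0],[[0.005,-0.044,0.0],[0,0,0],0]]'
python3 - <<'E'
from h import *
st();snap('wrist','pics/w3.png')
E
```

```text
tray [ 381.8 -262.9   25. ] [ 610.8 -279.7   25. ] [ 591.5 -466.9   25. ] [ 365.2 -445.5   25. ] [ 487.325 -363.75    25.   ]
-0.08370468378998955 [np.float64(183.35299288530854), np.float64(229.6154176008222), np.float64(188.19226870411015), np.float64(227.3095906467653)]
time: 7.47
tool_pos: [492.1, -309.9, 365.5]
tcp_rot: [3.14, -0.003, 3.051]
contact_force: [0.3, -0.1, -6.2]
grip_width: 21.6
time: 7.8
tool_pos: [484.6, -352.1, 365.8]
tcp_rot: [3.14, -0.002, 3.05]
contact_force: [0.6, 0.3, -5.9]
grip_width: 21.8
{'time': 7.8, 'tool_pos': [484.608, -352.078, 365.812], 'tcp_rot': [3.14, -0.002, 3.05], 'contact_force': [0.634, 0.28, -5.931], 'grip_width': 21.786, 'joint_positions': [-0.756, 0.509, 1.369, 0.0, 1.266, -2.236]}
```

View pics/w3.png

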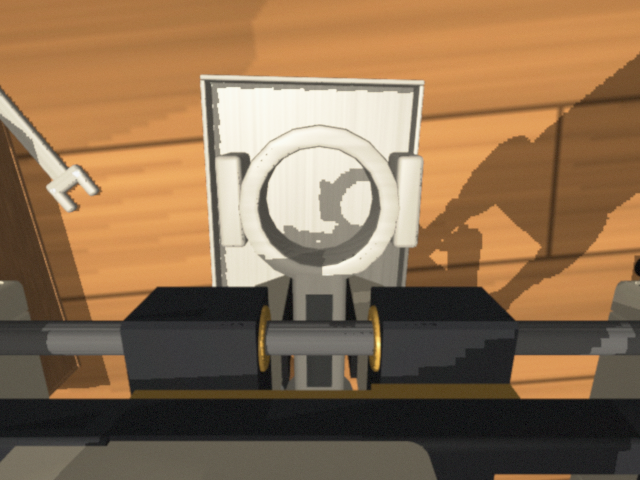

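The rod is aligned with the tray; the tray's front rim corners are at (201,77) and (423,82).

```bash
python3 - <<'E'
from h import *
P=load('pics/w3.png')
a=pix2w(P,201,77,25);b=pix2w(P,423,82,25);d=b-a;n=np.array([d[1],-d[0],0])/np.linalg.norm(d)
print(a,b,np.linalg.norm(d)); c=(a+b)/2+115*n; print('tray c',c,'yaw',np.arctan2(n[1],n[0]))
goto(490,c[1],27.7,np.arctan2(n[1],n[0])+np.pi/2)
E
```

```text
[ 364.14015424 -433.74067688   25.        ] [ 383.86486926 -257.72430721   25.        ] 177.11811531913506
tray c [ 488.28716567 -358.53943854   25.        ] yaw -0.11159623933932862
shift [-0.006, -0.0075, 0.1793] turn [0.0021, -0.0015, 0.0215]
```

```bash
python3 -m pendant '[[[-0.003,-0.006,0.01],[0,0,0.01],0],[[-0.003,-0.006,0.035],[0,0,0.01],0],[[-0.003,-0.006,0.06],[0,0,0.01],0],[[-0.003,-0.006,0.085],[0,0,0.01],0],[[-0.003,-0.006,0.11],[0,0,0.01],0],[[-0.003,-0.006,0.135],[0,0,0.01],0],[[-0.003,-0.006,0.155],[0,0,0.01],0],[[-0.003,-0.006,0.167],[0,0,0.01],0],[[-0.003,-0.006,0.172],[0,0,0.01],0],[[-0.003,-0.006,0.174],[0,0,0.01],0]]'
python3 -m pendant '[[[0,0,0.001],[0,0,0],0],[[0,0,0.003],[0,0,0],0],[[0,0,0.003],[0,0,0],0]]'
```

```text
time: 8.68
tool_pos: [487.6, -357.0, 192.3]
tcp_rot: [3.141, -0.001, 3.043]
contact_force: [0.9, -0.4, -5.5]
grip_width: 22.1
time: 8.93
tool_pos: [487.5, -357.9, 191.1]
tcp_rot: [-3.14, 0.002, 3.042]
contact_force: [-0.4, 0.3, -5.7]
grip_width: 22.0
```

```bash
python3 -m pendant '[[[0,0,0.0015],[0,0,0],0],[[0,0,0.003],[0,0,0],0],[[0,0,0.003],[0,0,0],0]]';python3 -m pendant '[[[0,0,0.001],[0,0,0],0],[[0,0,0.0015],[0,0,0],0],[[0,0,0.0015],[0,0,0],0]]'
```

```text
time: 9.18
tool_pos: [487.2, -357.7, 187.3]
tcp_rot: [-3.141, 0.0, 3.042]
contact_force: [0.0, 0.1, -6.0]
grip_width: 21.9
time: 9.43
tool_pos: [487.2, -357.7, 186.7]
tcp_rot: [-3.141, 0.001, 3.042]
contact_force: [-2.4, 1.9, 4.2]
grip_width: 22.0
```

```bash
python3 -m pendant '[[[0,0,0],[0,0,0],0.05],[[0,0,0],[0,0,0],0.05],[[0,0,0],[0,0,0],0.05],[[0,0,-0.01],[0,0,0],0.05],[[0,0,-0.04],[0,0,0],0.05],[[0,0,-0.08],[0,0,0],0.05],[[0,0,-0.12],[0,0,0],0.05],[[0,0,-0.16],[0,0,0],0.05],[[0,0.03,-0.2],[0,0,0],0.05],[[0,0.06,-0.2],[0,0,0],0.05]]'
python3 - <<'E'
from h import *
snap('side','pics/sd3.png')
a=cv2.imread('pics/sd3.png');cv2.imwrite('pics/c4.png',cv2.resize(a[350:480,240:460],None,fx=3,fy=3))
goto(565,285,240,np.pi/2+0.345)
E
```

```text
time: 10.27
tool_pos: [493.4, -299.8, 393.1]
tcp_rot: [-3.134, 0.011, 3.039]
contact_force: [1.4, -0.6, 0.4]
grip_width: 49.9
shift [-0.0137, 0.582, -0.0079] turn [-0.0032, 0.0077, -0.4439]
```

View pics/c4.png

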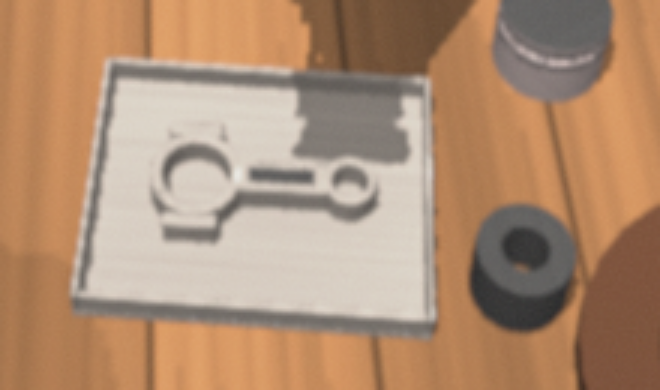

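The rod lies flat in the tray, big ring at (195,180) and small ring at (350,185) in the crop, clear of all walls. On to the bracket.

```bash
python3 -m pendant '[[[-0.001,0.04,-0.007],[0,0,-0.05],0.05],[[-0.002,0.08,-0.007],[0,0,-0.1],0.05],[[-0.004,0.12,-0.007],[0,0,-0.15],0.05],[[-0.005,0.16,-0.007],[0,0,-0.2],0.05],[[-0.006,0.2,-0.007],[0,0,-0.25],0.05],[[-0.007,0.24,-0.007],[0,0,-0.3],0.05],[[-0.008,0.28,-0.007],[0,0,-0.35],0.05],[[-0.009,0.32,-0.007],[0,0,-0.4],0.05],[[-0.01,0.36,-0.007],[0,0,-0.444],0.05],[[-0.01,0.4,-0.007],[0,0,-0.444],0.05]]'
python3 - <<'E'
from h import *
goto(565,285,240,np.pi/2+0.345)
E
```

```text
time: 11.15
tool_pos: [542.8, 101.0, 393.3]
tcp_rot: [-3.141, 0.001, -2.795]
contact_force: [1.6, -0.4, -0.3]
grip_width: 50.3
shift [-0.0834, 0.1655, -0.0057] turn [-0.0003, 0.0008, 0.0018]
```

```bash
python3 -m pendant '[[[-0.02,0.04,0],[0,0,0],0.05],[[-0.04,0.08,0],[0,0,0],0.05],[[-0.06,0.12,0],[0,0,0],0.05],[[-0.08,0.15,0],[0,0,0],0.05],[[-0.083,0.165,0],[0,0,0],0.05],[[-0.083,0.165,0],[0,0,0],0.05],[[-0.083,0.165,0],[0,0,0],0.05]]'
python3 - <<'E'
from h import *
st();snap('wrist','pics/w4.png')
E
```

```text
time: 11.73
tool_pos: [565.0, 283.4, 392.5]
tcp_rot: [-3.141, -0.001, -2.795]
contact_force: [-0.4, 0.1, -1.2]
grip_width: 50.2
{'time': 11.733, 'tool_pos': [565.013, 283.354, 392.507], 'tcp_rot': [-3.141, -0.001, -2.795], 'contact_force': [-0.397, 0.053, -1.157], 'grip_width': 50.193, 'joint_positions': [0.344, 0.551, 1.222, -0.0, 1.37, -1.574]}
```

View pics/w4.png

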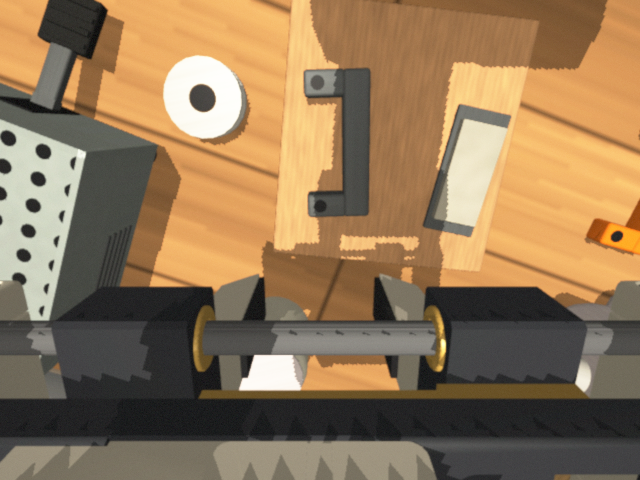

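The bracket's bar is in the wrist view between (357,69) and (355,215), arms pointing left, with the pad well clear at (468,170).

```bash
python3 - <<'E'
from h import *
P=load('pics/w4.png')
f=lambda u,v,z=28:pix2w(P,u,v,z)
a=f(370,69);b=f(367.5,215);i1=f(344,100);i2=f(344,185);t1=f(304,71);t2=f(308.5,215)
print(a,b,np.linalg.norm(a-b),np.linalg.norm(a-t1),np.linalg.norm(b-t2), np.linalg.norm(f(344,140)-f(369,140)))
d=b-a;yaw=np.arctan2(d[1],d[0]);print('yaw',yaw)
m=(a+b)/2; g=m-12*np.array([-np.sin(yaw),np.cos(yaw),0]);print(g, f(356.5,142))
goto(502.5,293.6,80,yaw+np.pi/2);goto(g[0],g[1],80,yaw+np.pi/2)
E
```

```text
[436.23688411 283.35171599  28.        ] [555.05525397 328.9556883   28.        ] 127.26950658676586 56.15872493264506 55.73039882553818 22.341942075545496
yaw 0.3664742015642872
[499.94598095 294.95054377  28.        ] [496.25532542 294.64663068  28.        ]
shift [0.0551, 0.032, 0.1537] turn [-0.0005, -0.0005, -0.0214]
shift [0.057, 0.0342, 0.1537] turn [-0.0005, -0.0005, -0.0214]
```

```bash
python3 -m pendant '[[[0.03,0.02,0.03],[0,0,-0.016],0.05],[[0.057,0.034,0.06],[0,0,-0.016],0.05],[[0.057,0.034,0.09],[0,0,-0.016],0.05],[[0.057,0.034,0.12],[0,0,-0.016],0.05],[[0.057,0.034,0.14],[0,0,-0.016],0.05],[[0.057,0.034,0.154],[0,0,-0.016],0.05],[[0.057,0.034,0.154],[0,0,-0.016],0.05],[[0.057,0.034,0.154],[0,0,-0.016],0.05]]'
python3 - <<'E'
from h import *
goto(500.5,294.5,26.5,np.pi/2+0.361)
E
```

```text
time: 12.45
tool_pos: [500.7, 293.8, 238.9]
tcp_rot: [-3.141, -0.001, -2.783]
contact_force: [0.5, -0.4, 0.5]
grip_width: 49.8
shift [-0.0001, 0.0007, 0.0534] turn [-0.0003, -0.001, -0.0025]
```

```bash
python3 -m pendant '[[[0,0.001,0.015],[0,0,-0.002],0.05],[[0,0.001,0.03],[0,0,-0.002],0.05],[[0,0.001,0.042],[0,0,-0.002],0.05],[[0,0.001,0.05],[0,0,-0.002],0.05],[[0,0.001,0.053],[0,0,-0.002],0.05],[[0,0.001,0.053],[0,0,-0.002],0.05],[[0,0.001,0.053],[0,0,-0.002],0]]'
python3 -m pendant '[[[0,0,0],[0,0,0],0],[[0,0,0],[0,0,0],0],[[0,0,0],[0,0,0],0],[[0,0,0],[0,0,0],0],[[0,0,0],[0,0,0],0]]'
python3 -m pendant '[[[0,0,-0.004],[0,0,0],0],[[0,0,-0.015],[0,0,0],0],[[0,0,-0.035],[0,0,0],0],[[0,0,-0.065],[0,0,0],0],[[0,0,-0.095],[0,0,0],0],[[0,0,-0.125],[0,0,0],0],[[0,0,-0.155],[0,0,0],0],[[0,0,-0.175],[0,0,0],0],[[0,0,-0.185],[0,0,0],0],[[0,0,-0.185],[0,0,0],0]]'
python3 - <<'E'
from h import *
goto(620,52,215,np.pi/2-0.027)
E
```

```text
time: 13.03
tool_pos: [500.3, 296.1, 186.3]
tcp_rot: [-3.142, 0.001, -2.78]
contact_force: [0.6, 0.2, -0.1]
grip_width: 46.7
time: 13.45
tool_pos: [500.1, 296.1, 186.2]
tcp_rot: [-3.141, 0.001, -2.779]
contact_force: [-0.2, -0.4, 2.8]
grip_width: 23.8
time: 14.28
tool_pos: [500.0, 296.2, 373.4]
tcp_rot: [3.141, 0.004, -2.779]
contact_force: [-0.5, -0.2, -4.5]
grip_width: 23.7
shift [-0.0257, -0.2708, -0.0006] turn [0.0011, 0.0044, 0.3892]
```

```bash
python3 -m pendant '[[[-0.002,-0.02,0],[0,0,0.03],0],[[-0.004,-0.05,0],[0,0,0.08],0],[[-0.008,-0.08,0],[0,0,0.13],0],[[-0.01,-0.11,0],[0,0,0.18],0],[[-0.014,-0.14,0],[0,0,0.23],0],[[-0.016,-0.17,0],[0,0,0.28],0],[[-0.02,-0.2,0],[0,0,0.33],0],[[-0.022,-0.23,0],[0,0,0.37],0],[[-0.024,-0.255,0],[0,0,0.389],0],[[-0.026,-0.27,0],[0,0,0.389],0]]'
python3 - <<'E'
from h import *
goto(654,51.5,200,np.pi/2-0.027)
E
```

```text
time: 15.12
tool_pos: [620.5, 50.1, 368.3]
tcp_rot: [-3.141, -0.004, 3.112]
contact_force: [-0.8, 0.3, -4.6]
grip_width: 24.0
shift [-0.0335, 0.0024, 0.0091] turn [-0.0007, -0.0037, -0.0027]
```

```bash
python3 -m pendant '[[[-0.01,0.001,0],[0,0,-0.002],0],[[-0.025,0.001,0],[0,0,-0.002],0],[[-0.033,0.001,0.01],[0,0,-0.002],0],[[-0.033,0.001,0.02],[0,0,-0.002],0],[[-0.033,0.001,0.03],[0,0,-0.002],0],[[-0.033,0.001,0.03],[0,0,-0.002],0],[[-0.033,0.001,0.03],[0,0,-0.002],0]]'
python3 - <<'E'
from h import *
goto(654,51.5,98.2,np.pi/2-0.027)
snap('wrist','pics/w5.png')
E
```

```text
time: 15.7
tool_pos: [652.2, 53.4, 339.1]
tcp_rot: [3.142, -0.004, 3.118]
contact_force: [0.1, -0.6, -3.8]
grip_width: 23.5
shift [-0.0022, -0.0019, 0.0819] turn [0.0001, -0.0037, 0.003]
```

View pics/w5.png

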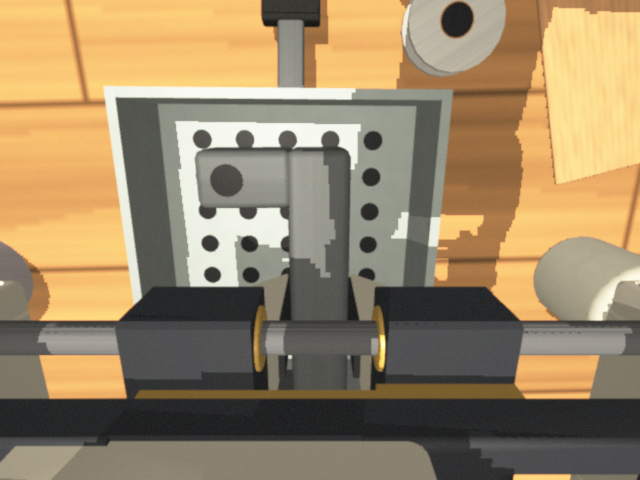

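The bracket hangs square over the empty compartment, corner at (350,150), arm tip at (197,180), within the rim (107–452). I lower it.

```bash
python3 -m pendant '[[[-0.001,-0.002,0.01],[0,0,0],0],[[-0.001,-0.002,0.025],[0,0,0],0],[[-0.001,-0.002,0.04],[0,0,0],0],[[-0.001,-0.002,0.055],[0,0,0],0],[[-0.001,-0.002,0.066],[0,0,0],0],[[-0.001,-0.002,0.073],[0,0,0],0],[[-0.001,-0.002,0.077],[0,0,0],0],[[-0.001,-0.002,0.078],[0,0,0],0],[[-0.001,-0.002,0.078],[0,0,0],0]]'
python3 -m pendant '[[[0,0,0.001],[0,0,0],0],[[0,0,0.002],[0,0,0],0],[[0,0,0.002],[0,0,0],0]]'
python3 -m pendant '[[[0,0,0.001],[0,0,0],0],[[0,0,0.0015],[0,0,0],0],[[0,0,0.0015],[0,0,0],0]]'
```

```text
time: 16.5
tool_pos: [654.1, 50.9, 263.1]
tcp_rot: [-3.142, 0.001, 3.117]
contact_force: [0.7, -0.9, -3.6]
grip_width: 23.8
time: 16.75
tool_pos: [654.0, 50.9, 261.2]
tcp_rot: [-3.142, 0.001, 3.117]
contact_force: [1.2, -0.3, -4.5]
grip_width: 23.5
time: 17.0
tool_pos: [653.9, 50.9, 259.2]
tcp_rot: [3.142, 0.0, 3.117]
contact_force: [0.2, 0.6, -4.8]
grip_width: 24.1
```

```bash
python3 -m pendant '[[[0,0,0.001],[0,0,0],0],[[0,0,0.0015],[0,0,0],0],[[0,0,0.0015],[0,0,0],0]]'
python3 -m pendant '[[[0,0,0.0005],[0,0,0],0],[[0,0,0.001],[0,0,0],0],[[0,0,0.001],[0,0,0],0]]'
```

```text
time: 17.25
tool_pos: [653.9, 50.9, 257.5]
tcp_rot: [3.142, -0.0, 3.117]
contact_force: [-0.3, 0.8, -4.8]
grip_width: 24.0
time: 17.5
tool_pos: [653.9, 50.9, 257.2]
tcp_rot: [-3.141, 0.0, 3.117]
contact_force: [-1.3, 0.2, 0.5]
grip_width: 23.5
```

```bash
python3 -m pendant '[[[0,0,0],[0,0,0],0.045],[[0,0,0],[0,0,0],0.045],[[0,0,0],[0,0,0],0.045],[[0,0,-0.01],[0,0,0],0.045],[[0,0,-0.035],[0,0,0],0.045],[[0,0,-0.065],[0,0,0],0.045],[[0,0,-0.1],[0,0,0],0.045],[[0.03,0,-0.13],[0,0,0],0.045],[[0.07,0,-0.15],[0,0,0],0.045],[[0.09,0,-0.15],[0,0,0],0.07]]'
python3 -m pendant '[[[0,0,0],[0,0,0],0.07]]'
python3 - <<'E'
from h import *
snap('wrist','pics/w6.png')
goto(486,39.5,130,np.pi/2-0.028)
P=load('pics/w6.png')
E
```

```text
time: 18.33
tool_pos: [562.2, 53.3, 412.0]
tcp_rot: [-3.141, 0.008, 3.117]
contact_force: [0.8, -0.3, -0.0]
grip_width: 48.2
time: 18.42
tool_pos: [560.6, 53.6, 410.1]
tcp_rot: [-3.142, 0.003, 3.117]
contact_force: [1.5, 1.1, 0.8]
grip_width: 54.2
shift [0.0764, -0.0157, 0.12] turn [-0.0, 0.0031, 0.0035]
```

View pics/w6.png

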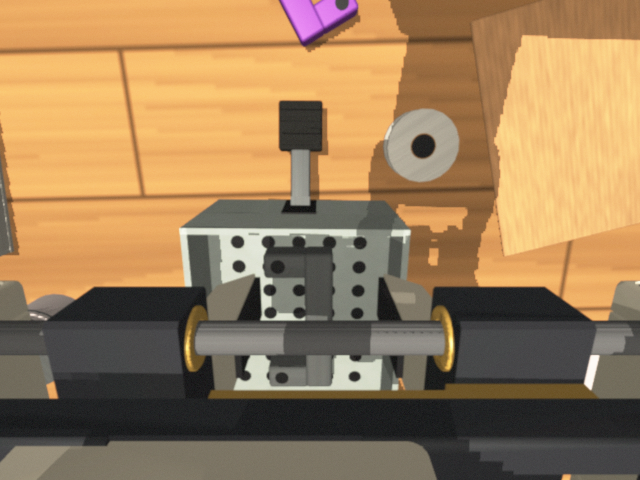

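The bracket lies flat on the box floor, corners at (265,250) and (330,385). The tread is at (301,125) and the pulley is undisturbed.

```bash
python3 - <<'E'
from h import *
P=load('pics/w6.png'); print(pix2w(P,279,102,31),pix2w(P,322,102,31),pix2w(P,301,125,33),pix2w(P,301,149,35))
E
python3 -m pendant '[[[0.03,-0.006,0.0],[0,0,0.003],0.07],[[0.06,-0.012,0.02],[0,0,0.003],0.07],[[0.076,-0.0155,0.05],[0,0,0.003],0.07],[[0.076,-0.0155,0.08],[0,0,0.003],0.07],[[0.076,-0.0155,0.11],[0,0,0.003],0.07],[[0.076,-0.0155,0.13],[0,0,0.003],0.07],[[0.076,-0.0155,0.13],[0,0,0.003],0.07]]'
python3 - <<'E'
from h import *
goto(486,39.5,28,np.pi/2-0.028)
E
```

```text
[465.21005773  20.64961725  31.        ] [466.13547095  59.59189459  31.        ] [485.66795922  39.92178757  33.        ] [506.99676092  39.22019086  35.        ]
time: 19.05
tool_pos: [487.2, 39.4, 273.0]
tcp_rot: [3.141, -0.007, 3.113]
contact_force: [-1.3, -0.6, -0.5]
grip_width: 70.1
shift [0.0006, 0.0001, 0.086] turn [0.0003, -0.0071, -0.0002]
```

```bash
python3 -m pendant '[[[0,0,0.02],[0,0,0],0.07],[[0,0,0.04],[0,0,0],0.07],[[0,0,0.055],[0,0,0],0.07],[[0,0,0.068],[0,0,0],0.07],[[0,0,0.076],[0,0,0],0.07],[[0,0,0.079],[0,0,0],0.07],[[0,0,0.079],[0,0,0],0.07],[[0,0,0.079],[0,0,0],0.07]]'
python3 - <<'E'
from h import *
goto(485.5,39.7,28,np.pi/2-0.028)
E
```

```text
time: 19.72
tool_pos: [488.2, 39.5, 198.5]
tcp_rot: [-3.142, 0.001, 3.114]
contact_force: [-0.1, 0.9, 0.7]
grip_width: 70.2
shift [0.0027, 0.0001, 0.0115] turn [-0.0001, 0.0014, 0.0002]
```

```bash
python3 -m pendant '[[[0.002,0,0.005],[0,0,0],0.07],[[0.003,0,0.009],[0,0,0],0.07],[[0.003,0,0.0115],[0,0,0],0.07],[[0.003,0,0.0115],[0,0,0],0.07],[[0.003,0,0.0115],[0,0,0],0],[[0.003,0,0.0115],[0,0,0],0],[[0.003,0,0.0115],[0,0,0],0],[[0.003,0,0.0115],[0,0,0],0],[[0.003,0,0.0115],[0,0,0],0],[[0.003,0,0.0115],[0,0,0],0]]'
```

```text
time: 20.55
tool_pos: [484.6, 38.6, 186.3]
tcp_rot: [-3.14, 0.0, 3.115]
contact_force: [-0.7, -9.5, 0.3]
grip_width: 39.4
```

```bash
python3 -m pendant '[[[0,-0.001,-0.0005],[0,0,0],0],[[0,-0.001,-0.0015],[0,0,0],0],[[0.0005,-0.001,-0.003],[0,0,0],0],[[0.0008,-0.001,-0.0045],[0,0,0],0],[[0.001,-0.001,-0.006],[0,0,0],0],[[0.0013,-0.001,-0.0075],[0,0,0],0],[[0.0015,-0.001,-0.009],[0,0,0],0],[[0.0018,-0.001,-0.0105],[0,0,0],0],[[0.002,-0.001,-0.012],[0,0,0],0],[[0.0021,-0.001,-0.0135],[0,0,0],0]]'
python3 -m pendant '[[[0.0001,0,-0.0015],[0,0,0],0],[[0.0002,0,-0.003],[0,0,0],0],[[0.0003,0,-0.0045],[0,0,0],0],[[0.0004,0,-0.006],[0,0,0],0],[[0.0005,0,-0.0075],[0,0,0],0],[[0.0006,0,-0.009],[0,0,0],0],[[0.0007,0,-0.0105],[0,0,0],0],[[0.0007,0,-0.012],[0,0,0],0],[[0.0007,0,-0.0135],[0,0,0],0],[[0.0007,0,-0.015],[0,0,0],0]]'
```

```text
time: 21.38
tool_pos: [482.6, 38.4, 199.8]
tcp_rot: [-3.141, 0.0, 3.114]
contact_force: [2.5, -4.8, -7.0]
grip_width: 39.7
time: 22.22
tool_pos: [481.8, 38.4, 214.8]
tcp_rot: [-3.141, 0.0, 3.114]
contact_force: [1.5, -4.5, -6.8]
grip_width: 39.7
```

```bash
python3 -m pendant '[[[0,0,-0.0013],[0,0,0],0],[[-0.0001,0,-0.0026],[0,0,0],0],[[-0.0002,0,-0.0039],[0,0,0],0],[[-0.0003,0,-0.0052],[0,0,0],0],[[-0.0004,0,-0.0065],[0,0,0],0],[[-0.0005,0,-0.0078],[0,0,0],0],[[-0.0006,0,-0.0091],[0,0,0],0],[[-0.0008,0,-0.0104],[0,0,0],0],[[-0.0009,0,-0.0117],[0,0,0],0],[[-0.001,0,-0.013],[0,0,0],0]]'
python3 - <<'E'
from h import *
snap('side','pics/sd4.png')
a=cv2.imread('pics/sd4.png');cv2.imwrite('pics/c5.png',cv2.resize(a[150:310,280:480],None,fx=3,fy=3))
E
```

```text
time: 23.05
tool_pos: [482.5, 38.4, 227.7]
tcp_rot: [-3.141, -0.001, 3.114]
contact_force: [1.7, -5.1, -6.2]
grip_width: 39.6
```

No pictures are left to view, so I use force and image code from here. I slow down towards the stop.

```bash
python3 -m pendant '[[[-0.0001,0,-0.001],[0,0,0],0],[[-0.0003,0,-0.002],[0,0,0],0],[[-0.0004,0,-0.003],[0,0,0],0],[[-0.0006,0,-0.004],[0,0,0],0],[[-0.0007,0,-0.005],[0,0,0],0],[[-0.0008,0,-0.006],[0,0,0],0],[[-0.001,0,-0.007],[0,0,0],0],[[-0.0012,0,-0.008],[0,0,0],0],[[-0.0014,0,-0.009],[0,0,0],0],[[-0.0015,0,-0.01],[0,0,0],0]]'
python3 -m pendant '[[[0,0,-0.0005],[0,0,0],0],[[-0.0002,0,-0.001],[0,0,0],0],[[-0.0003,0,-0.0015],[0,0,0],0],[[-0.0004,0,-0.002],[0,0,0],0],[[-0.0004,0,-0.0025],[0,0,0],0]]'
python3 -m pendant '[[[0,0,-0.0005],[0,0,0],0],[[0,0,-0.001],[0,0,0],0],[[0,0,-0.001],[0,0,0],0]]'
```

```text
time: 23.93
tool_pos: [483.9, 38.4, 237.6]
tcp_rot: [-3.141, -0.001, 3.114]
contact_force: [1.6, -5.5, -6.8]
grip_width: 39.4
time: 24.35
tool_pos: [484.3, 38.4, 240.0]
tcp_rot: [-3.141, -0.001, 3.114]
contact_force: [2.0, -5.2, -7.2]
grip_width: 40.1
time: 24.6
tool_pos: [484.4, 38.4, 241.1]
tcp_rot: [-3.141, -0.001, 3.114]
contact_force: [1.6, -5.1, -5.7]
grip_width: 39.6
```

```bash
python3 -m pendant '[[[0,0,-0.0005],[0,0,0],0],[[0,0,-0.001],[0,0,0],0],[[0,0,-0.001],[0,0,0],0]]'
python3 -m pendant '[[[0,0,-0.0005],[0,0,0],0],[[0,0,-0.001],[0,0,0],0],[[0,0,-0.001],[0,0,0],0]]'
python3 -m pendant '[[[0,0,-0.0005],[0,0,0],0],[[0,0,-0.001],[0,0,0],0],[[0,0,-0.001],[0,0,0],0]]'
```

```text
time: 24.85
tool_pos: [484.6, 38.4, 242.2]
tcp_rot: [-3.141, -0.0, 3.114]
contact_force: [1.5, -4.4, -4.8]
grip_width: 39.4
time: 25.1
tool_pos: [484.7, 38.4, 243.2]
tcp_rot: [-3.141, 0.0, 3.114]
contact_force: [3.1, -4.1, -5.7]
grip_width: 39.3
time: 25.35
tool_pos: [484.7, 38.3, 243.3]
tcp_rot: [-3.141, -0.0, 3.114]
contact_force: [5.8, -5.6, -15.2]
grip_width: 39.6
```

```bash
python3 -m pendant '[[[0,0,-0.0005],[0,0,0],0],[[0,0,-0.0005],[0,0,0],0],[[0,0,-0.0005],[0,0,0],0.07],[[0,0,-0.0005],[0,0,0],0.07],[[0,0,-0.0005],[0,0,0],0.07],[[0,0,-0.0005],[0,0,0],0.07],[[0,0,-0.02],[0,0,0],0.07],[[0,0,-0.05],[0,0,0],0.07],[[0,0,-0.09],[0,0,0],0.07],[[0,0,-0.13],[0,0,0],0.07]]'
python3 -m pendant '[[[0.02,0,-0.04],[0,0,0],0.07],[[0.05,0,-0.05],[0,0,0],0.07],[[0.05,0,-0.05],[0,0,0],0.07],[[0.05,0,-0.05],[0,0,0],0.07]]'
python3 - <<'E'
from h import *
st()
for n in('scene','side'):
    snap(n,f'pics/{n}9.png')
    a=cv2.imread(f'pics/{n}0.png').astype(int);b=cv2.imread(f'pics/{n}9.png').astype(int)
    P=load(f'pics/{n}0.png')
    def diff(nm,x,y,z,r=12):
        u,v=w2pix(P,(x,y,z)).astype(int);d=abs(a-b).max(2)[v-r:v+r,u-r:u+r];print(n,nm,(u,v),'changed frac',round(float((d>40).mean()),3))
    for nm,x,y,z in(('lid front L',556,120,134),('lid front R',554,-50,134),('lid back L',753,120,134),('lid back R',748,-55,134),('tread',486,40,89),('pulley',509,154,26),('filter',713,284,90),('piston',707,-243,62),('bush',649,-421,50),('pad',460,395,20)): diff(nm,x,y,z)
E
```

```text
time: 26.18
tool_pos: [484.0, 38.8, 375.7]
tcp_rot: [3.141, -0.002, 3.114]
contact_force: [0.8, -0.3, 1.3]
grip_width: 70.4
time: 26.52
tool_pos: [433.6, 40.3, 425.7]
tcp_rot: [-3.142, 0.003, 3.114]
contact_force: [0.3, -0.2, 0.5]
grip_width: 69.6
{'time': 26.517, 'tool_pos': [433.593, 40.277, 425.699], 'tcp_rot': [-3.142, 0.003, 3.114], 'contact_force': [0.26, -0.231, 0.451], 'grip_width': 69.58, 'joint_positions': [-0.084, 0.158, 1.714, 0.0, 1.266, -1.627]}
scene lid front L (np.int64(322), np.int64(260)) changed frac 0.297
scene lid front R (np.int64(247), np.int64(251)) changed frac 0.0
scene lid back L (np.int64(311), np.int64(340)) changed frac 0.0
scene lid back R (np.int64(227), np.int64(328)) changed frac 0.0
scene tread (np.int64(292), np.int64(243)) changed frac 0.0
scene pulley (np.int64(338), np.int64(270)) changed frac 0.069
scene filter (np.int64(391), np.int64(341)) changed frac 0.0
scene piston (np.int64(152), np.int64(317)) changed frac 0.0
scene bush (np.int64(85), np.int64(289)) changed frac 0.0
scene pad (np.int64(438), np.int64(265)) changed frac 0.0
side lid front L (np.int64(344), np.int64(215)) changed frac 0.429
side lid front R (np.int64(349), np.int64(262)) changed frac 0.066
side lid back L (np.int64(421), np.int64(213)) changed frac 0.0
side lid back R (np.int64(433), np.int64(261)) changed frac 0.0
side tread (np.int64(317), np.int64(250)) changed frac 0.16
side pulley (np.int64(324), np.int64(238)) changed frac 0.108
side filter (np.int64(394), np.int64(189)) changed frac 0.066
side piston (np.int64(426), np.int64(347)) changed frac 0.0
side bush (np.int64(413), np.int64(428)) changed frac 0.0
side pad (np.int64(303), np.int64(187)) changed frac 0.436
```

```bash
python3 - <<'E'
from h import *
for n,pts in(('scene',((247,251),(292,243),(152,317),(338,272))),('side',((349,262),(317,250),(426,347),(324,240)))):
    a=cv2.imread(f'pics/{n}0.png',0).astype(np.float32);b=cv2.imread(f'pics/{n}9.png',0).astype(np.float32)
    for u,v in pts:
        s=np.s_[v-12:v+12,u-12:u+12]; print(n,(u,v),cv2.phaseCorrelate(a[s],b[s]),'maxdiff',abs(a[s]-b[s]).max())
E
```

```text
scene (247, 251) ((0.027200347104397338, 0.02439145409180199), 1.033906827784247) maxdiff 7.0
scene (292, 243) ((0.04992662491673805, -0.06064787747226141), 0.9688663089440929) maxdiff 14.0
scene (152, 317) ((0.16569921104196084, 0.1473356968270778), 1.0288108636935551) maxdiff 6.0
scene (338, 272) ((-0.020077495538146195, -0.24226756873584065), 0.8878881517383788) maxdiff 66.0
side (349, 262) ((-0.3809277162623772, 0.16381280373739315), 0.7603381826645799) maxdiff 67.0
side (317, 250) ((0.24808417942542782, 0.18785830490045186), 0.7767558549013402) maxdiff 62.0
side (426, 347) ((0.13137988961278424, -0.15389307325339452), 1.055403674642245) maxdiff 7.0
side (324, 240) ((-0.032580666537871394, -0.06076091220242219), 1.030827134847641) maxdiff 68.0
```

The lid corner and tread are back at their starting pixels to a fraction of a pixel, so the lid is shut. I hand the job in.

```bash
python3 -c "
from plant import close_job; print(close_job())"
```

```text
the job is handed in; nothing more can be done
None
```

I finished the job and handed it in at about 26.5 s of the 72 s allowed. I pressed the pedal to its stop, which opened the lid, and moved the connecting rod into the tray. I then laid the bracket on the box floor, pinched the tread and eased the pedal up over about 5 s until it met its upper stop. The lid moved only by its pedal.

**What the last checks showed**
- **Rod:** a side picture after release shows it flat in the tray, clear of the walls.
- **Bracket:** a wrist picture after release shows it flat on the box floor, inside the compartment.
- **Lid:** in the scene camera, the lid's front right corner and the tread are within 0.1 pixel of where they were when shut at the start.
- **Other parts:** the filter, piston, bush and pad show no change in the scene camera.

**What disagreed or went unchecked**
- **Image differences:** some patches changed: the lid's front left corner in both views, the pulley slightly, and several side-view patches. I put these down to the arm's shadow and the gripper having been in view at the start, but did not prove it.
- **No final look:** I had used all 12 pictures, so the closing and the final state were checked only by force readings and image code.

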